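# Lay up a round lino print and bring the roller to it

### The arm

A 6-joint arm with a two-finger parallel gripper is mounted at the origin on the work surface. World frame = base frame: x ahead of the robot, y to its left, z up, the work surface at z = 0. Lengths are in mm, angles in rad, forces in N, time in s.
With the tool pointing down it reaches from about 250 to 775 mm from the base axis. Payload 4 kg.
Tool frame: the origin (TCP) lies on the centre line of the jaws, within the pads' length; the fingertips stand 11 mm ahead of it and the grasp point (between the pads) lies 8 mm behind it; z points along the fingers, y is the line along which they close (so a half turn about z gives the same grasp; the last joint's range is limited). The gripper opens to 85 mm and grips with 20 to 120 N. Pads are 22 mm wide; open, the fingers measure 114 mm over their backs; the gripper's body (76 mm by 85 mm) begins 54 mm behind the grasp point. The pads swing forward as they close: fully open they stand 13 mm farther back than shut.
Start: joints at [-1.222, 0.087, 1.371, -0, 1.684, -0.103], TCP at [240.121, -494.832, 242.341] pointing down, gripper open.
Joint ranges: [-3.1, 3.1], [-0.76, 2.03], [0.27, 2.55], [-1.08, 4.22], [0.17, 2.65], [-2.57, 2.57]. Speed limits (rad/s): [2.79, 2.79, 3.14, 3.14, 3.14, 3.14].

### API

Orientations are given as a unit quaternion [w, x, y, z].
In Python, from bench import bot gives the robot as it stands. Calls block until the motion is done:
- bot.reach(position, orientation): joint-space move of the TCP to a pose.
- bot.line_to(position, orientation=None, velocity=150, f_stop=None): straight line of the TCP; orientation=None keeps the orientation; velocity is the mean speed in mm/s. With f_stop (N) it stops when the force on the tool has changed by that much, and returns True; else False.
- bot.movej(angles): joint-space move.
- bot.gripper_to(opening): finger opening in mm; the grip force is fixed at half the most; returns when the fingers have stopped.
- bot.pause(seconds).
- bot.inverse_kinematics(position, orientation): joint angles nearest the present ones, or None.
- bot.camera(name): name is "scene" or "top" or "wrist"; returns a dict with "frame" (420x560x3 uint8, red, green, blue), "K" (3x3 intrinsics, pixels), "R" (3x3) and "t" (3): a world point X has camera coordinates R X + t. Camera axes: x right, y down, z forward; pixel columns grow to the right and rows downward; lengths in mm; the calibration is good to about 2 mm. The wrist camera is an equidistant fisheye: a pixel r from the principal point sees the ray r / f radians off the axis. A picture is of the moment at which its call begins. There is no depth.
A pose or a line that the arm cannot do raises bot.IKError and nothing moves.
- bot.close_job(): hands the job in; it is judged then, once.
Trained networks look in a picture, given as the dict that the camera call returned (one of the last four; its "shot" number tells which), for a name from the list of things; names that differ only in an ending like _2 or _b are one class to them, and where a whole thing is asked for, a point or a joint stands for the part that bears it (a point fixed in the world has none). Each returns a list of dicts, best first, with "score" (0 to 1); they miss things now and then, are a little off and sometimes report something else, mostly with a low value. They report only what shows in the picture. A call takes as long as a camera call. They do not tell look-alikes from the thing itself.
- bot.outline_of(picture, thing): "pixels" (420x560 bool, what is visible of it) and "rect" ([left, top, right, bottom] in pixels, round what is visible of it).
Readings, each from a call of its own:
- bot.get_time_s(): time.
- bot.get_joint_positions(): joint angles.
- bot.get_dq(): joint speeds.
- bot.get_effort(): joint torques, N m.
- bot.get_eef_pos(): TCP position.
- bot.get_ee_rot(): TCP orientation.
- bot.get_wrist_force(): force on the tool from outside, world axes, zero at the start.
- bot.get_moment(): the same for the moment, N m.
- bot.get_finger_gap(): finger opening in mm.
- bot.get_grip_force(): force on a finger pad.
Only numpy, scipy, OpenCV 4.12 (cv2) and the standard library are available. Lean on these libraries where they do the work, as an engineer would, in place of code of your own. Each camera call takes 0.05 s, during which the arm holds its last target. There are 200 camera calls.

### The job

Set up a hand print: set the round lino block down (not dropped) in the middle of the round printing board, design up, then lay the round wooden blank flat and centred on top of it. Then take the narrowest of the three ink rollers out of the slotted rack by its handle, fingers off the rubber, and finish while still holding it steady over the stack, ready to press: rubber level and centred above the blank, 3 to 10 cm clear of it, the handle leaned over to about 45 degrees. Leave everything else where it is.

Things in the scene. Friction and masses are not known exactly. Their poses are not given: they have to be found in the camera images.
- board: Round printing board, plywood with a dark non-slip rubber top, 120 mm diameter, 12 mm thick, lying flat and fixed to the table. Origin: centre of its underside, on the table; its top is 12 mm higher.
- block: Round lino block lying on the table: brown fibreboard disc with a grey linoleum face on top that carries a cut leaf design; 54 mm diameter, 18 mm thick, about 35 g. Origin: centre of its underside, z up out of the design side.
- blank: Plain round disc of pale wood lying on the table, the piece to be printed on: 62 mm diameter, 12 mm thick, about 22 g, both faces alike. Origin: centre of its underside at the start, z up.
- rack: Grey fixed steel rack: shelf 350 mm (y) by x = -40 (front, towards robot) to +35 mm, 4 mm thick, top 120 mm above table, on two end cheeks, open front and back below. Three 13 mm slots at y = -112, 0, 112 mm run from the front edge to x = +6.5 mm; rollers hang with necks at x = 0. Front lip stands 4 mm, back lip 8 mm above the shelf. Origin: on the table under the middle slot; z up.
- brayer: Narrowest ink roller (60 mm rubber, the others 84 mm), 0.16 to 0.25 kg, hanging in one of the slots. Origin: underside of its ferrule, resting on the shelf; z: up the handle; y: roller axis, along rack y. Neck 9 mm thick down to z = -28 mm, then a fork 75 mm wide (y). To free it: lift 6 to 18 mm over the front lip, draw 65 mm or more to the rack's front (-x), then raise.
- brayer_handle (a point): Grip point on the narrowest ink roller's wooden handle, on its centre line, 62 mm above brayer's origin, same axes. The handle, 24 mm (x) by 28 mm (y), runs from 12 to 95 mm above that origin; below it a steel ferrule, 29 mm diameter. Neighbouring handles stand 112 mm apart. Its weight hangs some 80 mm below: gripped across its y it may swivel in the pads when leaned.
- brayer_roller: Rubber roller of the narrowest ink roller, 38 mm diameter, 60 mm long, turning freely in the fork, hanging clear below the shelf. Origin: its centre, 68 mm below brayer's origin along the handle line. y: its axis (x and z turn with it).
- wide_a: Ink roller with 84 mm rubber, hanging in another slot of the rack (origin and axes as for the narrow one). Leave it.
- wide_b: Second ink roller with 84 mm rubber, hanging in the remaining slot. Leave it.
- ink_jar: White lidded ink jar, 54 mm diameter, 55 mm tall, standing on the table. Origin: centre of its underside. Leave it.
- spare_block: Rectangular lino block, 90 (x) by 60 (y) by 18 mm, lying on the table. Origin: centre of its underside. Leave it.
- brush: Flat paint brush lying on the table, 200 mm long along its x. Leave it.
Things that resemble listed ones, but are neither listed nor needed, are in the scene too. Several things have the shape of the board; the one meant has the colours described above.

How it is judged:
By the outcome, as a careful person would: the job done as asked, in the order asked, and still so for the second after the job is handed in, while the arm keeps its last pose, push and grip.
It also fails if it takes over 72 s, if anything falls off the work surface, if the arm or the gripper's body presses on something with over 40 N, if the wrist force passes 120 N, or if a joint passes its speed limit or range.

## Working session

There is one attempt and no reset: what is moved stays moved. The work goes in short steps, each a Python script; the robot and the scene stay as the last script left them, time stands still between calls to the robot, and variables do not carry over. Pictures are saved under pics/ and viewed, at most 10 in all, crops included, and the job is handed in when it is done.

```bash
mkdir -p pics; ls
python3 - <<'E'
from bench import bot
import cv2,numpy as np
for n in ["scene","top"]:
    p=bot.camera(n); cv2.imwrite(f"pics/{n}0.png",p["frame"][:,:,::-1])
    print(n,p["K"].tolist(),p["R"].round(4).tolist(),p["t"].round(1).tolist())
    for th in ["board","block","blank","rack","brayer","brayer_roller","ink_jar","spare_block"]:
        print(th,[(round(d["score"],2),[int(v) for v in d["rect"]]) for d in bot.outline_of(p,th)])
E
```

```text
pics
scene [[429.47024631162964, 0.0, 273.6822127502739], [0.0, 429.47024631162964, 209.0527626821883], [0.0, 0.0, 1.0]] [[-0.1871, 0.9823, 0.0], [0.8399, 0.16, -0.5187], [-0.5095, -0.097, -0.855]] [61.6, -326.3, 1584.5]
board [(0.91, [352, 177, 391, 207]), (0.76, [259, 263, 304, 296]), (0.63, [196, 184, 233, 222]), (0.34, [118, 175, 138, 202])]
block [(0.59, [358, 230, 376, 247]), (0.59, [169, 223, 184, 252])]
blank [(0.73, [353, 279, 373, 302])]
rack [(0.76, [111, 178, 215, 293])]
brayer [(0.7, [168, 227, 185, 254])]
brayer_roller [(0.66, [358, 228, 377, 247])]
ink_jar [(0.65, [307, 207, 324, 232])]
spare_block [(0.95, [247, 203, 269, 230])]
top [[424.9316637575579, 0.0, 283.5286128302018], [0.0, 424.9316637575579, 206.44273871936988], [0.0, 0.0, 1.0]] [[-0.0011, -0.9999, -0.0139], [-0.9916, 0.0029, -0.1294], [0.1294, 0.0136, -0.9915]] [53.5, 490.6, 1206.8]
board [(0.82, [174, 264, 218, 304]), (0.73, [127, 158, 147, 223]), (0.7, [257, 149, 294, 185]), (0.56, [342, 220, 380, 260])]
block [(0.6, [184, 215, 205, 233]), (0.57, [345, 130, 473, 230])]
blank [(0.56, [187, 158, 210, 179])]
rack [(0.89, [344, 130, 475, 234]), (0.38, [401, 164, 429, 189])]
brayer [(0.79, [366, 138, 394, 167])]
brayer_roller [(0.41, [368, 161, 374, 165])]
ink_jar [(0.54, [243, 224, 258, 240])]
spare_block [(0.95, [298, 213, 328, 246])]
```

Run:
```python
import cv2,numpy as np
a=cv2.imread("pics/top0.png")[110:320,110:490]; b=cv2.imread("pics/scene0.png")[150:320,90:410]
cv2.imwrite("pics/topc.png",cv2.resize(a,(796,440),interpolation=cv2.INTER_CUBIC));cv2.imwrite("pics/scenec.png",cv2.resize(b,(800,425),interpolation=cv2.INTER_CUBIC))
```

```text
(no output)
```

View pics/topc.png

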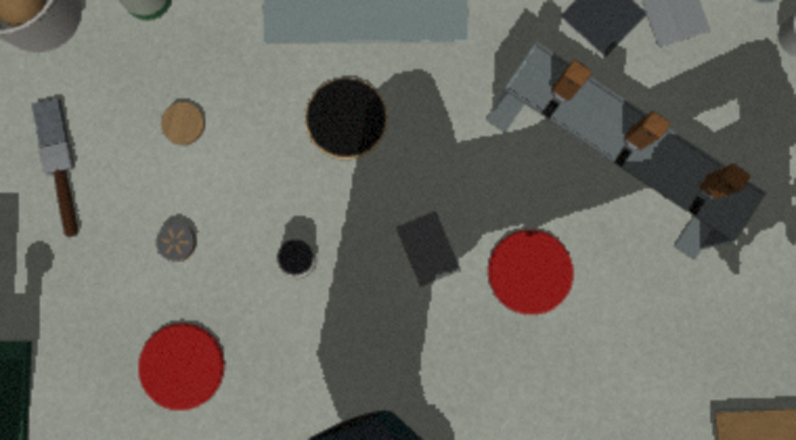

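View pics/scenec.png

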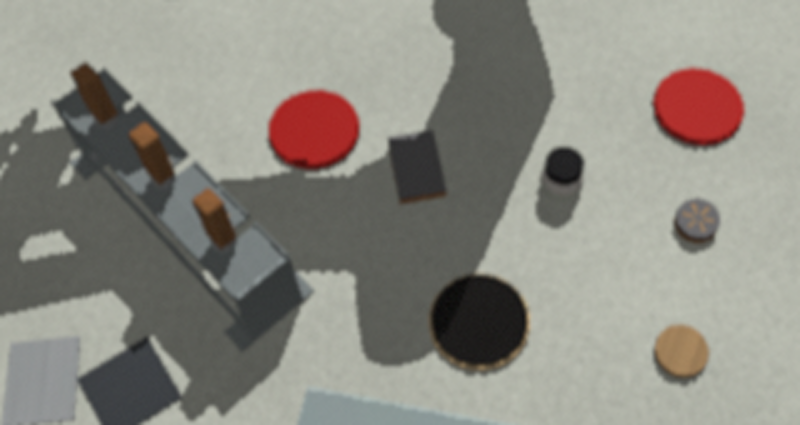

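Top picture (full pixels):
- **Board:** three disc candidates. The black one at (275,166) has a plywood rim and dark rubber top, so it fits. The red ones at (363,240) and (196,285) are look-alikes.
- **Discs:** the blank is at (197,168), the block with the leaf design at (194,224).
- **Rack:** its handles are at about (383,149), (419,172) and (457,196). The roller widths don't show from here.

The enlarged crop confirms the choice of board, block and blank. Next I'll measure positions and look under the rack with the wrist camera.

```bash
cat > h.py <<'E'
from bench import bot
import cv2,numpy as np
from scipy.spatial.transform import Rotation as Ro
from scipy.optimize import least_squares
def ray(p,uv):
    K=p["K"]; x=np.array([(uv[0]-K[0,2])/K[0,0],(uv[1]-K[1,2])/K[1,1]])
    if p.get("wrist"):
        r=np.linalg.norm(x); d=np.r_[x/r*np.sin(r),np.cos(r)] if r>1e-9 else np.array([0,0,1.])
    else: d=np.r_[x,1]
    return -p["R"].T@p["t"], p["R"].T@d
def onz(p,uv,z):
    o,d=ray(p,uv); return o+d*(z-o[2])/d[2]
def proj(p,X):
    c=np.asarray(X,float)@p["R"].T+p["t"]
    if p.get("wrist"):
        n=np.linalg.norm(c[:,:2],axis=1); a=np.arctan2(n,c[:,2]); u=c[:,:2]/n[:,None]*a[:,None]
    else: u=c[:,:2]/c[:,2:]
    return u@p["K"][:2,:2].T+p["K"][:2,2]
def cam(n):
    p=bot.camera(n); p["wrist"]=n=="wrist"; return p
def disc(p,thing,near,R,H,z0=0):
    """fit disc centre to mask: compare silhouette centroid of cylinder to mask centroid"""
    best=None
    for d in bot.outline_of(p,thing):
        m=d["pixels"]; c=np.argwhere(m).mean(0)[::-1]
        e=np.linalg.norm(c-proj(p,[[*near,z0+H]])[0])
        if best is None or e<best[0]: best=(e,m,c)
    a=np.linspace(0,2*np.pi,60); ring=np.c_[R*np.cos(a),R*np.sin(a)]
    def f(q):
        P=np.vstack([np.c_[ring+q,np.full(60,z0+h)] for h in (0,H)])
        h=cv2.convexHull(proj(p,P).astype(np.float32)); M=cv2.moments(h)
        return np.array([M["m10"]/M["m00"],M["m01"]/M["m00"]])-best[2], M["m00"]
    s=least_squares(lambda q:f(q)[0],near,diff_step=1e-3)
    return s.x, best[1].sum()/f(s.x)[1]
def down(yaw):  # tool z down, tool y at angle yaw (rad) in world xy
    y=np.array([np.cos(yaw),np.sin(yaw),0]); z=np.array([0,0,-1.]); return quat(np.c_[np.cross(y,z),y,z])
def quat(M): return Ro.from_matrix(M).as_quat()[[3,0,1,2]].tolist()
E
python3 - <<'E'
from h import *
S=cam("scene");T=cam("top")
uvs={"board":(275,166,60,12),"block":(194,224,27,18),"blank":(197,168,31,12)}
for n,(u,v,R,H) in uvs.items():
    g=onz(T,(u,v),H)[:2]
    print(n,g.round(0),*[(a[0].round(1),round(a[1],2)) for a in (disc(p,n,g,R,H) for p in (T,S))])
for u,v in [(576,70),(655,122),(733,172)]: print("handle top",onz(T,(u/2.095+110,v/2.095+110),215).round(0))
for u,v in [(551,108),(625,156),(697,205)]: print("slot front",onz(T,(u/2.095+110,v/2.095+110),124).round(0))
E
```

```text
board [616.  78.] (array([616.4,  80. ]), np.float64(0.92)) (array([619.4,  77.6]), np.float64(0.94))
block [441. 316.] (array([440. , 318.3]), np.float64(0.95)) (array([439.8, 317.7]), np.float64(0.99))
blank [611. 313.] (array([609.7, 314.4]), np.float64(1.02)) (array([611.1, 313. ]), np.float64(0.93))
handle top [ 626. -206.  215.]
handle top [ 562. -298.  215.]
handle top [ 501. -387.  215.]
slot front [ 602. -193.  124.]
slot front [ 538. -286.  124.]
slot front [ 474. -376.  124.]
```

Run:
```python
from h import *
p=cam("wrist"); cv2.imwrite("pics/w0.png",p["frame"][:,:,::-1]); print(p["K"],-p["R"].T@p["t"],p["R"].round(2))
print(proj(p,[[563,-297,120],[626,-206,52],[562,-298,52],[501,-387,52]]))
```

```text
[[325.1922621    0.         278.19371175]
 [  0.         325.1922621  209.47362459]
 [  0.           0.           1.        ]] [ 306.59088622 -462.79669537  374.9265953 ] [[ 0.44 -0.9  -0.  ]
 [-0.86 -0.42  0.29]
 [-0.26 -0.13 -0.96]]
[[ 239.60588244 -168.10575665]
 [ 205.02362512 -170.87902125]
 [ 245.629277   -129.53161325]
 [ 294.26319644  -71.95021839]]
```

View pics/w0.png

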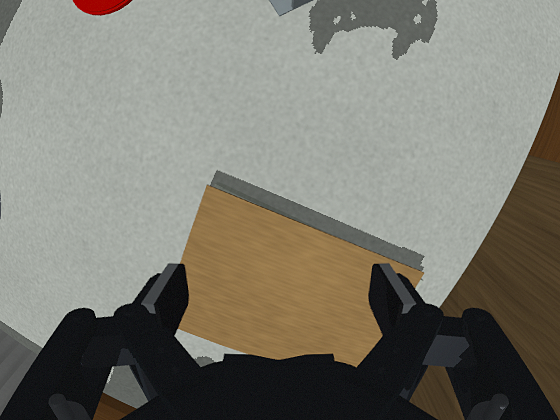

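Run:
```python
from h import *
p=cam("wrist"); q=bot.get_ee_rot(); Rt=Ro.from_quat([q[1],q[2],q[3],q[0]]).as_matrix(); tp=np.array(bot.get_eef_pos())
C=-p["R"].T@p["t"]; Rc=Rt.T@p["R"].T; oc=Rt.T@(C-tp)
print("cam in tool",oc.round(1),Rc.round(2),"tool",Rt.round(2))
np.savez("camtool.npz",Rc=Rc,oc=oc)
a=-np.deg2rad(34.6); X=np.array([np.cos(a),np.sin(a),0]);Y=np.array([-X[1],X[0],0]); O=np.array([563,-297,0.])
j0=np.array(bot.get_joint_positions())
for th in (45,60,75,90):
  for d in (230,280,330):
    for h in (90,140,200,260):
      for s in (1,-1):
        z=np.sin(np.deg2rad(th))*X-np.cos(np.deg2rad(th))*np.array([0,0,1]); y=s*Y
        M=np.c_[np.cross(y,z),y,z]; T=O-d*X+[0,0,h]
        j=bot.inverse_kinematics(T.tolist(),quat(M))
        if j is None: continue
        pp=dict(wrist=True,K=p["K"],R=(M@Rc).T); c=T+M@oc; pp["t"]=-pp["R"]@c
        uv=proj(pp,[O+[0,0,52]+Y*k for k in(-112,0,112)])
        if (uv[:,1]>10).all() and (uv[:,1]<260).all() and (uv[:,0]>30).all() and (uv[:,0]<530).all(): print(th,d,h,s,"camz",c[2].round(),uv.round().tolist(),np.abs(np.array(j)-j0).max().round(2))
```

```text
cam in tool [  73.8    0.2 -132.6] [[ 0.   -0.96 -0.29]
 [ 1.    0.   -0.  ]
 [ 0.   -0.29  0.96]] tool [[ 0.9   0.44  0.  ]
 [ 0.44 -0.9  -0.  ]
 [ 0.    0.   -1.  ]]
45 230 90 -1 camz 236.0 [[389.0, 58.0], [278.0, 52.0], [167.0, 58.0]] 1.85
```

Run:
```python
from h import *
a=-np.deg2rad(34.6); X=np.array([np.cos(a),np.sin(a),0]);Y=np.array([-X[1],X[0],0]); O=np.array([563,-297,0.])
z=(X-[0,0,1])/2**.5; y=-Y
bot.reach((O-230*X+[0,0,90]).tolist(),quat(np.c_[np.cross(y,z),y,z]))
p=cam("wrist"); cv2.imwrite("pics/w1.png",p["frame"][:,:,::-1]); np.savez("w1.npz",K=p["K"],R=p["R"],t=p["t"]); print(bot.get_time_s())
for n in ("rack","brayer","brayer_roller"):
  print(n,[(round(d["score"],2),[int(v) for v in d["rect"]]) for d in bot.outline_of(p,n)])
```

```text
3.0667
rack [(0.56, [78, 0, 489, 138])]
brayer [(0.68, [124, 0, 213, 78]), (0.17, [38, 273, 137, 406])]
brayer_roller [(0.96, [138, 39, 203, 79]), (0.7, [126, 0, 211, 79])]
```

View pics/w1.png

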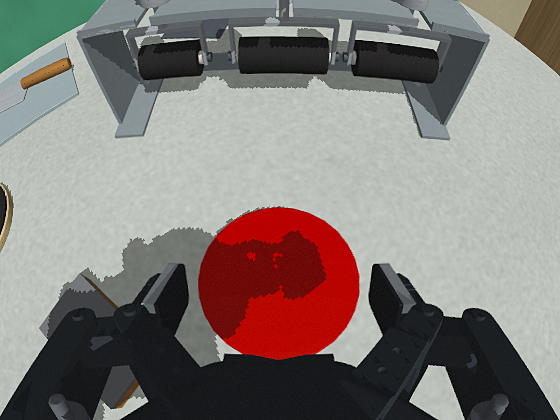

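Wrist picture: the three rubbers are at (172,60), (283,55) and (396,61). The left one is about 63 px long, the others about 90 and 85, so the narrowest hangs in the rack's +y slot. The rubber is dark on all three and only the length differs, so this close view settles it. Next I'll fly over the board and blank to refine their centres, then the block.

Run:
```python
from h import *
def hov(xy,z=200):
    r=np.arctan2(xy[1],xy[0]); bot.reach([*xy,z],down(r-np.pi/2))
    p=cam("wrist"); return p
out={}
for n,g,R,H in (("board",(617.9,78.8),60,12),("blank",(610.4,313.7),31,12),("block",(440,318),27,18)):
    p=hov(g); c,k=disc(p,n,np.array(g),R,H); out[n]=c; print(n,c.round(1),round(k,2),bot.get_time_s(), np.round(bot.get_joint_positions(),2)[5])
    cv2.imwrite(f"pics/h_{n}.png",p["frame"][:,:,::-1])
np.savez("pos.npz",**out)
```

```text
board [616.6  77.9] 0.97 4.6833 1.48
blank [609.9 313.1] 0.96 5.7167 1.49
block [437.7 317.4] 1.02 6.5333 1.47
```

```bash
cat > pp.py <<'E'
from h import *
def pick_place(src,dst,zsup,zt=14):
    r=np.arctan2(src[1],src[0]); q=down(r-np.pi/2)
    bot.reach([*src,70],q); bot.line_to([*src,zt],velocity=100,f_stop=8)
    zg=bot.get_eef_pos()[2]; bot.gripper_to(30)
    print("gap",bot.get_finger_gap(),"zg",zg,"F",bot.get_grip_force())
    bot.line_to([*src,zt+120],velocity=200)
    r=np.arctan2(dst[1],dst[0]); q=down(r-np.pi/2)
    bot.reach([*dst,zsup+zg+60],q); print("gap",bot.get_finger_gap())
    bot.line_to([*dst,zsup+zg+5],velocity=120); bot.pause(.2)
    hit=bot.line_to([*dst,zsup+zg-3],velocity=15,f_stop=3); print("touch",hit,np.round(bot.get_eef_pos(),1),zsup+zg)
    bot.gripper_to(bot.get_finger_gap()+14)
    bot.line_to([*dst,zsup+zg+90],velocity=150); bot.gripper_to(85)
    print(bot.get_time_s())
E
python3 - <<'E'
from pp import *
B=np.array([617,78.2]); pick_place(np.array([438.2,317.5]),B,12)
bot.reach([*B,212],down(np.arctan2(B[1],B[0])-np.pi/2))
p=cam("wrist"); cv2.imwrite("pics/s1.png",p["frame"][:,:,::-1])
print(disc(p,"block",B,27,18,12)); print(disc(p,"board",B,60,12))
t=cam("top"); print(disc(t,"block",B,27,18,12))
E
```

```text
gap 51.55171963738515 zg 14.936586083310475 F 62.947463393211365
gap 51.372956803586916
touch True [617.3  78.1  27.6] 26.936586083310473
12.7333
(array([617.01793273,  77.81604133]), np.float64(0.9632253569234499))
(array([618.2623219 ,  78.36550165]), np.float64(0.7237869067750956))
(array([617.81817983,  80.27836595]), np.float64(1.029545844789913))
```

View pics/s1.png

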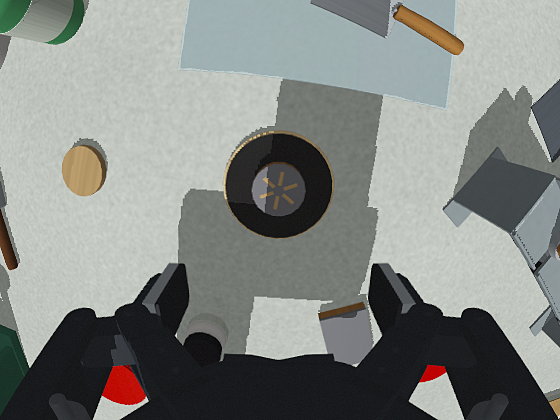

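The block lies in the middle of the board, design up: board centre at (278,185), block at (278,189). The fit puts the offset at about 1 mm. The blank is next.

Run:
```python
from pp import *
B=np.array([617.1,78.1]); pick_place(np.array([610,313.3]),B,30)
bot.reach([*B,220],down(np.arctan2(B[1],B[0])-np.pi/2))
p=cam("wrist"); cv2.imwrite("pics/s2.png",p["frame"][:,:,::-1])
print(disc(p,"blank",B,31,12,30))
t=cam("top"); print(disc(t,"blank",B,31,12,30))
# view over narrow roller's handle
a=-np.deg2rad(34.6); X=np.array([np.cos(a),np.sin(a)])
g=np.array([626,-206])-60*X; print(g)
y=np.array([-X[1],X[0],0]); z=np.array([0,0,-1.]);y=-y
bot.line_to([617,50,400],velocity=250); bot.reach([*g,380],quat(np.c_[np.cross(y,z),y,z]))
p=cam("wrist"); cv2.imwrite("pics/r1.png",p["frame"][:,:,::-1]); np.savez("r1.npz",K=p["K"],R=p["R"],t=p["t"]); print(bot.get_time_s())
a=cv2.imread("pics/s2.png")[100:300,180:380]; b=cv2.imread("pics/r1.png")
cv2.imwrite("pics/v.png",np.hstack([cv2.resize(a,(230,230)),cv2.copyMakeBorder(b,0,0,0,0,0)[:230]]))
```

```text
gap 57.16626446358887 zg 14.390735102300072 F 62.60639548301697
gap 57.37948097073133
touch True [617.5  78.   46.6] 44.39073510230007
19.8167
(array([616.06892831,  77.29920257]), np.float64(0.9906423778866382))
(array([616.34779881,  78.76406636]), np.float64(1.012389692743307))
[ 576.61181789 -171.9293753 ]
22.2833
```

View pics/v.png

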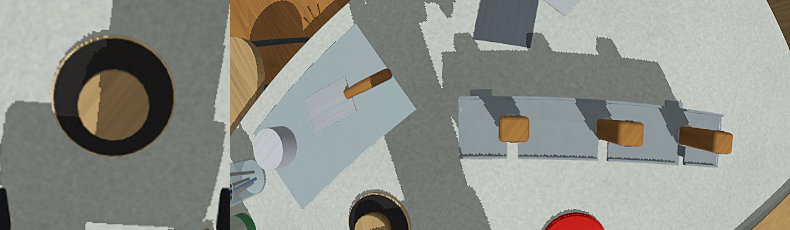

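The blank sits flat and centred on the block (left inset). The right part shows the rack from above, with the narrow roller's handle leftmost at pixel (284,128). I'll fit the rack pose to the shelf corners and slot mouths, then check it with an overlay.

Run:
```python
import numpy as np,cv2
from h import proj,least_squares
d=np.load("r1.npz"); p=dict(d,wrist=True)
L=np.array([[35,175,128],[-40,175,124],[35,-175,128],[-40,-175,124],[-40,112,124],[-40,0,124],[-40,-112,124]],float)
uv=np.array([[229,97],[230,157],[493,114],[488,166],[282.5,158],[373,160],[452,164]])
def W(q,P):
    c,s=np.cos(q[2]),np.sin(q[2]); P=np.asarray(P,float); return np.c_[q[0]+c*P[:,0]-s*P[:,1],q[1]+s*P[:,0]+c*P[:,1],P[:,2]]
s=least_squares(lambda q:(proj(p,W(q,L))-uv).ravel(),[563,-297,-.604],x_scale=[1,1,.01],loss="soft_l1")
q=s.x; print(q.round(2),np.rad2deg(q[2]).round(1),(proj(p,W(q,L))-uv).round(1).tolist()); print("brayer",W(q,[[0,112,120]]))
np.save("rack.npy",q)
im=cv2.imread("pics/r1.png"); f=4; x0,y0=215,85; c=cv2.resize(im[85:175,215:405],None,fx=f,fy=f,interpolation=cv2.INTER_CUBIC)
def poly(P): cv2.polylines(c,[((proj(p,W(q,P))+.5-[x0,y0])*f).astype(int)],True,(0,0,255),1)
poly([[35,175,120],[-40,175,120],[-40,-175,120],[35,-175,120]])
for y in(112,0,-112):
  poly([[6.5,y-6.5,120],[6.5,y+6.5,120],[-40,y+6.5,120],[-40,y-6.5,120]])
  for z in(132,215): poly([[12,y-14,z],[12,y+14,z],[-12,y+14,z],[-12,y-14,z]])
cv2.imwrite("pics/ov.png",c)
```

```text
[ 559.89 -301.59   -0.61] -34.8 [[0.1, -1.1], [0.4, 1.1], [0.6, -0.7], [-0.7, 0.5], [0.1, 0.1], [0.1, 0.0], [-1.0, -0.1]]
brayer [[ 623.80168829 -209.61370326  120.        ]]
```

View pics/ov.png

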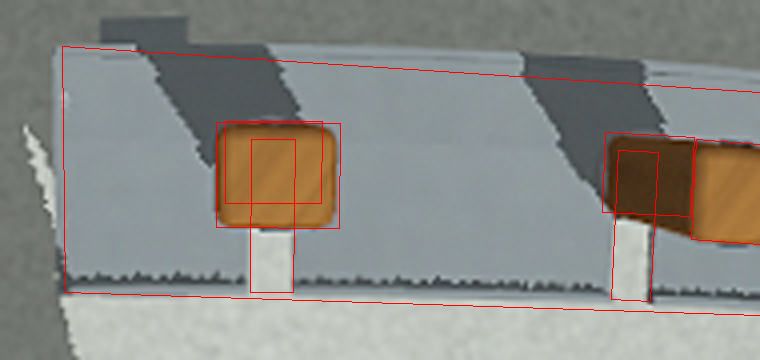

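Run:
```python
from h import *
q=np.load("rack.npy"); X=np.array([np.cos(q[2]),np.sin(q[2]),0]);up=np.array([0,0,1.])
P=np.array([623.8,-209.6,0])
def ik(T,M):
    j=bot.inverse_kinematics(list(map(float,T)),quat(M)); return None if j is None else np.array(j)
def dn(y): return np.c_[np.cross(y,-up),y,-up]
C=np.array([616.8,77.8,121])
G={}
for s in(1,-1):
    M=dn(s*X)
    G[s]=[ik(P+T,M) for T in ([0,0,280],[0,0,174],[0,0,186],-85*X+[0,0,186],-85*X+[0,0,300])]
    print(s,[None if g is None else g.round(2).tolist() for g in G[s]])
for ph in range(0,360,15):
    f=np.deg2rad(ph); u=np.array([np.cos(f),np.sin(f),0]); z=(u-up)/2**.5; y0=(u+up)/2**.5
    for sg in(1,-1):
        y=sg*y0; M=np.c_[np.cross(y,z),y,z]; j=ik(C-122*z,M); j2=ik(C-122*z+[0,0,100],M)
        if j is not None: print(ph,sg,j.round(2).tolist(),j2 is not None,{s:np.abs(j-G[s][4]).max().round(2) for s in G if G[s][4] is not None})
```

```text
1 [[-0.41, 0.33, 1.01, -0.0, 1.8, 0.2], [-0.41, 0.35, 1.19, -0.0, 1.6, 0.2], [-0.41, 0.34, 1.18, -0.0, 1.62, 0.2], [-0.38, 0.16, 1.4, -0.0, 1.58, 0.23], [-0.38, 0.14, 1.19, -0.0, 1.8, 0.23]]
-1 [None, None, None, None, None]
0 1 [0.07, -0.41, 2.05, -0.07, 0.72, 0.1] True {1: np.float64(1.09)}
15 1 [-0.18, -0.41, 2.05, 0.43, 0.81, -0.63] True {1: np.float64(0.99)}
15 -1 [-0.18, -0.41, 2.05, 0.43, 0.81, 2.51] False {1: np.float64(2.28)}
30 1 [-0.37, -0.3, 1.98, 0.7, 1.03, -1.13] True {1: np.float64(1.36)}
30 -1 [-0.37, -0.3, 1.98, 0.7, 1.03, 2.01] True {1: np.float64(1.78)}
45 1 [-0.47, -0.14, 1.85, 0.79, 1.25, -1.44] True {1: np.float64(1.67)}
45 -1 [-0.47, -0.14, 1.85, 0.79, 1.25, 1.7] True {1: np.float64(1.47)}
60 1 [-0.5, 0.04, 1.68, 0.79, 1.45, -1.66] True {1: np.float64(1.88)}
60 -1 [-0.5, 0.04, 1.68, 0.79, 1.45, 1.48] True {1: np.float64(1.26)}
75 1 [-0.49, 0.21, 1.48, 0.76, 1.64, -1.82] True {1: np.float64(2.04)}
75 -1 [-0.49, 0.21, 1.48, 0.76, 1.64, 1.32] True {1: np.float64(1.1)}
90 1 [-0.44, 0.38, 1.27, 0.72, 1.82, -1.95] True {1: np.float64(2.18)}
90 -1 [-0.44, 0.38, 1.27, 
[... 1212 characters left out ...]
 1.28, -0.76, 1.69, 1.82] True {1: np.float64(1.59)}
285 -1 [0.52, 0.37, 1.28, -0.76, 1.69, -1.33] True {1: np.float64(1.55)}
300 1 [0.54, 0.2, 1.49, -0.79, 1.49, 1.67] True {1: np.float64(1.45)}
300 -1 [0.54, 0.2, 1.49, -0.79, 1.49, -1.47] True {1: np.float64(1.69)}
315 1 [0.52, 0.03, 1.69, -0.79, 1.28, 1.49] True {1: np.float64(1.26)}
315 -1 [0.52, 0.03, 1.69, -0.79, 1.28, -1.65] True {1: np.float64(1.88)}
330 1 [0.45, -0.15, 1.85, -0.74, 1.06, 1.22] True {1: np.float64(1.0)}
330 -1 [0.45, -0.15, 1.85, -0.74, 1.06, -1.92] True {1: np.float64(2.15)}
345 1 [0.3, -0.31, 1.98, -0.53, 0.84, 0.79] True {1: np.float64(0.96)}
345 -1 [0.3, -0.31, 1.98, -0.53, 0.84, -2.35] True {1: np.float64(2.58)}
```

Run:
```python
from h import *
q=np.load("rack.npy"); X=np.array([np.cos(q[2]),np.sin(q[2]),0]);up=np.array([0,0,1.])
P=np.array([623.8,-209.6,0]); Q=quat(np.c_[np.cross(X,-up),X,-up])
bot.reach((P+[0,0,280]).tolist(),Q); bot.line_to((P+[0,0,174]).tolist(),velocity=120,f_stop=8)
f0=np.array(bot.get_wrist_force()); bot.gripper_to(8)
print("gap",bot.get_finger_gap(),bot.get_grip_force(),(np.array(bot.get_wrist_force())-f0).round(1))
bot.line_to((P+[0,0,186]).tolist(),velocity=40); print("lift dF",(np.array(bot.get_wrist_force())-f0).round(2))
h=bot.line_to((P-90*X+[0,0,186]).tolist(),velocity=60,f_stop=8); print("hit",h,bot.get_eef_pos(),(np.array(bot.get_wrist_force())-f0).round(2))
if not h: bot.line_to((P-90*X+[0,0,320]).tolist(),velocity=150)
print(bot.get_time_s(),bot.get_finger_gap(),(np.array(bot.get_wrist_force())-f0).round(2))
```

```text
gap 23.70745312493031 59.30035471916199 [-1.4 -1.1  1.4]
lift dF [ 0.04 -1.15 -2.89]
hit False [ 550.08926749 -158.41327164  185.91336482] [ 1.46 -0.56 -2.85]
28.4583 23.59282038975799 [ 0.47 -1.16 -3.42]
```

Run:
```python
from h import *
up=np.array([0,0,1.]); u=np.array([1,0,0.]); z=(u-up)/2**.5; y=(u+up)/2**.5; Q=quat(np.c_[np.cross(y,z),y,z])
C=np.array([616.8,77.8,121]); T=C-122*z
bot.reach((T+[0,0,100]).tolist(),Q); bot.line_to(T.tolist(),velocity=60); bot.pause(.5)
print(bot.get_time_s(),np.round(bot.get_eef_pos(),1),bot.get_finger_gap())
t=cam("top");s=cam("scene");w=cam("wrist")
for p,n in((t,"top"),(s,"scene"),(w,"w")):
    print(n,proj(p,[C]).round(1),proj(p,[C+[0,30,0],C-[0,30,0],C-130*z,C-163*z]).round(0).tolist())
    for d in bot.outline_of(p,"brayer_roller")[:2]: print(round(d["score"],2),[int(v) for v in d["rect"]],np.argwhere(d["pixels"]).mean(0)[::-1].round(1))
    cv2.imwrite(f"pics/f_{n}.png",p["frame"][:,:,::-1])
def crop(im,c,r=66): return cv2.resize(im[c[1]-r:c[1]+r,c[0]-r:c[0]+r],(400,400),interpolation=cv2.INTER_CUBIC)
c1=proj(t,[C-60*z])[0].astype(int); c2=proj(s,[C-60*z])[0].astype(int)
cv2.imwrite("pics/fin.png",np.hstack([crop(t["frame"],c1),crop(s["frame"],c2)])[:,:,::-1]); print(c1,c2)
```

```text
31.7167 [530.5  77.8 207.2] 23.526698246531424
top [[273.8 156.8]] [[263.0, 157.0], [285.0, 157.0], [272.0, 184.0], [272.0, 191.0]]
0.6 [262, 150, 287, 163] [273.1 155.3]
0.59 [441, 186, 467, 207] [453.3 197.4]
scene [[282.1 261.4]] [[293.0, 263.0], [271.0, 260.0], [289.0, 215.0], [291.0, 203.0]]
0.67 [268, 253, 291, 269] [282.  262.3]
w [[277.3 205.6]] [[277.0, 169.0], [277.0, 240.0], [277.0, 288.0], [276.0, 335.0]]
0.89 [253, 162, 302, 229] [277.6 194. ]
[273 168] [285 240]
```

View pics/fin.png

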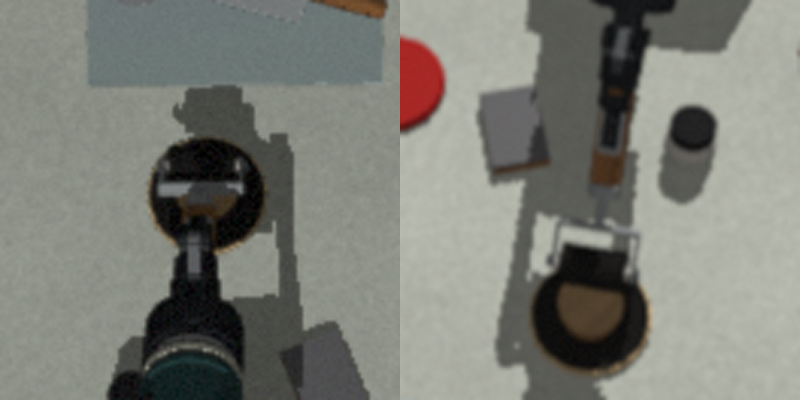

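View pics/f_w.png

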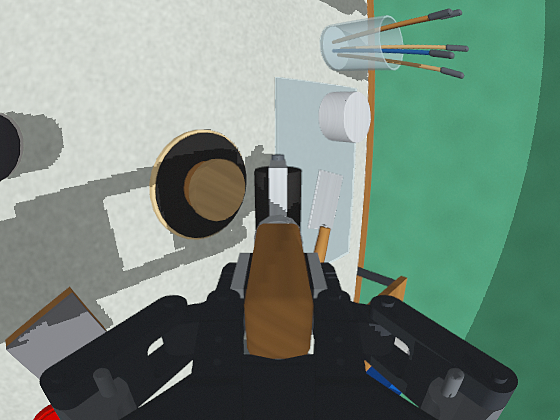

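The final pictures show the roller held over the stack. The rubber's centre is within about 1.5 px of prediction in the top and scene views. In the top view the fork is level. In the wrist view the handle is symmetric between the pads, with no swivel, and the fingers are on wood only. I'm handing the job in.

```bash
python3 -c "
from bench import bot
print(bot.close_job())"
```

```text
the job is handed in; nothing more can be done
None
```

I handed the job in at about 32 s of robot time: the block and blank are stacked on the board to within about 1–2 mm. The narrowest roller is held level over the centre of the stack at about 45°, roughly 6 cm clear; the judge's verdict isn't shown to me.

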